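# Shut the storage box lid and push its bolt home

### The arm

A 6-joint arm with a two-finger parallel gripper is mounted at the origin on the work surface. World frame = base frame: x ahead of the robot, y to its left, z up, the work surface at z = 0. Lengths are in m, angles in rad, forces in N, time in s.
With the tool pointing down it reaches from about 0.35 to 0.775 m from the base axis. Payload 7.3 kg.
Tool frame: the origin (TCP) lies at the very end of the fingers, on their centre line; the grasp point (between the pads) lies grip_point_offset behind it (grip_point_offset is the distance from the TCP to the grasp point, in m); z points along the fingers, y is the direction in which the jaws open and shut (so a half turn about z gives the same grasp; the last joint's range is limited). The gripper opens to 92 mm and grips with 3 to 60 N. Pads are 19 mm wide; open, the fingers measure 130 mm over their backs; the gripper's body (75 mm by 190 mm) begins 47 mm behind the grasp point.
Start: joints at [-1.405, 0.342, 1.524, -0, 1.275, -0.146], TCP at [0.161, -0.5, 0.227] pointing down, gripper open.
Joint ranges: [-2.53, 2.53], [-0.77, 2.02], [0.04, 2.7], [-1, 4.14], [0.28, 2.66], [-3.11, 3.11]. Speed limits (rad/s): [2.57, 2.57, 3.14, 3.14, 3.14, 3.14].

### API

Orientations are given as [roll, pitch, yaw] about the fixed x, y, z axes, in that order (R = Rz(yaw) Ry(pitch) Rx(roll)).
In Python, from cell import * gives the robot as it stands.
- The arm moves only by the shell command python3 -m inch 'ROWS' [OPENING] [FORCE]. ROWS is JSON, a list that holds one entry, the list of rows, each a list of 4 numbers: the shift along the tool's x, y, z in mm, then the turn about the tool's z in rad. In form: [[[x, y, z, roll], ...]]. A call has 1 to 10 rows; each row shifts and turns the commanded pose from where the row before left it, along the tool's axes as they then stand; what a row does not reach is not made up. A row lasts 1/8 s, in which the tool goes at most 62.5 mm and 10.7 degrees, less where a joint would pass 70% of its speed; a pose out of reach is approached as far as the arm can. A call with a gripper value outside its range is refused whole. OPENING is the closure, from -1 (fully open) to 1 (shut), set as the call begins (- or left out, the last holds). The fingers move at their own pace and stop on an object; FORCE is the grip in N (left out, the last holds). Time passes only in rows, so rows that do not move let the fingers close. It gives the time, the measured TCP pose, the force and the opening at its end, in the units of the state.
- observe(): the state, without advancing time (a new reading comes with each control period).
- read_camera(name): name is "scene" or "top" or "wrist"; returns a dict with "img" (384x512x3 uint8, blue, green, red), "fx", "fy", "cx", "cy" (pixels), "eye" and "rotation" of the camera in the world; the wrist camera has in their place "T_tool_cam" (4x4, takes a point from camera to tool coordinates, whose origin is the TCP and whose axes are the flange's). Camera axes: x right, y down, z forward; pixel columns grow to the right and rows downward; lengths in m; the calibration is good to about 2 mm. A picture is of the moment at which its call begins: read the wrist's pose just before it. There is no depth.
- hand_in(): hands the job in, once; it reports no verdict.
Trained networks look in the newest picture that a camera, given by its name, has taken for a name from the list of things; names that differ only in an ending like _2 or _b are one class to them, and where a whole thing is asked for, a point or a joint stands for the part that bears it (a point fixed in the world has none). Each returns a list of dicts, best first, with "conf" (0 to 1); they miss things now and then, are a little off and sometimes report something else, mostly with a low value. They report only what shows in the picture. A call takes as long as a camera call.
- boxes_of(camera, label): "at" ([row, column] in pixels, amid what is visible of it).
- place_of(camera, label): "at" ([row, column] in pixels: a listed point, or the origin of a listed thing).
The state is a dict: "time": time; "qpos": joint angles; "qvel": joint speeds; "joint_efforts": joint torques, N m; "tool_pos": TCP position; "tool_rot": TCP orientation; "contact_force": force on the tool from outside, world axes, zero at the start; "torque": the same for the moment, N m; "opening": finger opening in m.
Only numpy, scipy, OpenCV 4.12 (cv2) and the standard library are available. Lean on these libraries where they do the work, as an engineer would, in place of code of your own. Each camera call takes 0.05 s, during which the arm holds its last target. There are 200 camera calls.

### The job

Close the white storage box: push its open lid fully shut from the outside with the fingertips, without slamming it, and only then push the small steel bolt beside the lid's free edge all the way home over the lid's lug. Only push: do not pinch the bolt's thumb piece or take hold of the lid by its inside, and leave everything else standing around the box where it is.

Things in the scene. Friction and masses are not known exactly. Their poses are not given: they have to be found in the camera images.
- box: White storage box, fixed. Origin: centre of underside. Its x points to the hinge side, y along the hinge, z up. 180 mm in x (-90 to 90), 220 in y, rim 110 above the origin. On the -x side a ledge sticks out 44 mm at rim height with the bolt track: two cheeks (to 11 mm above the rim) and a stop block (17 mm above the rim, at y = -45 mm).
- lid (a joint): Angle of the lid in rad: 0 = fully shut, grows as it opens (1.57 = upright); it stands at 1.15 to 1.7 at the start, its limit is 1.9. The hinge is stiff: the lid stays where it is left; it takes about 1 to 4 N near the free edge to push it down.
- lid_hinge (a point): Middle of the hinge line, box frame (90, 0, 110) mm. Its axes turn with the lid: -x points from hinge to free edge, z is the lid's outer normal (up when shut), y along the hinge. The lid's inner face is at z = 0 of this frame, the outer face at 8 mm.
- lid_edge (a point): Middle of the lid's free edge on the outer face, 180 mm from the hinge line. The lid is a plain white panel 184 x 224 x 8 mm; a lug 24 mm wide and 8 mm thick sticks out 26 mm from the free edge at box y = -15 mm. Inside it a panel 146 x 186 x 3 mm, which the fingers must not press.
- bolt (a joint): Travel of the steel bolt in m: 0 = drawn back (it starts at 0 to 0.006), 0.04 = fully home against its stop, its tongue then covering the lid's lug. It moves along the box's -y direction and takes about 2 N; it stays where it is left.
- thumb_rear (a point): On the bolt's upright steel thumb piece: the centre of its rear face (looking to the box's +y, the face to push towards -y), 28 mm above the rim; axes as the box's. Whole piece 24 mm wide (x), 20 thick (y), from 17.5 to 42 mm above the rim (shut lid: 8), centred 22 mm off the box's -x wall. Behind it nothing is higher than 11 mm above the rim.
- basins: Bystander, leave alone: stack of nested blue round basins, 300 mm across the rims, 140 mm high. Origin: centre of the underside.
- amber: Bystander, leave alone: capped amber glass bottle, 60 mm across, 150 mm high. Origin: centre of the underside.
- spindle: Bystander, leave alone: brass-coloured tap spindle lying down, about 90 mm long, 24 mm high. Origin: centre of the underside.
- trap_nut: Bystander, leave alone: black plastic trap nut, a ring 54 mm across, 20 mm high. Origin: centre of the underside.
- brush: Bystander, leave alone: wooden scrubbing brush lying bristles down, 150 x 50 x 38 mm. Origin: centre of the underside.
- tin: Bystander, leave alone: round tin, 66 mm across, 80 mm high. Origin: centre of the underside.
- carton: Bystander, leave alone: small cardboard carton, 60 x 90 x 70 mm. Origin: centre of the underside.

How it is judged:
By the outcome, as a careful person would: the job done as asked, in the order asked, and still so for the second after the job is handed in, with the robot touching nothing.
It also fails if it takes over 46 s, if anything falls off the work surface, if the arm or the gripper's body presses on something with over 40 N, if the wrist force passes 120 N, or if a joint passes its speed limit or range.

## Working session

There is one attempt and no reset: what is moved stays moved. The work goes in short steps, Python scripts to look and compute and a shell command to move; the robot and the scene stay as the last step left them, time stands still between calls to the robot, and variables do not carry over. Pictures are saved under pics/ and viewed, about 8 in all and at most 12, crops included, and the job is handed in when it is done.

```bash
ls; mkdir -p pics
python3 - <<'E'
from cell import *
import cv2,numpy as np
s=observe(); print(s['time'],s['tool_pos'],s['tool_rot'],s['opening'])
for c in ("scene","top"):
    r=read_camera(c); cv2.imwrite(f"pics/{c}0.png",r["img"])
    print(c,r["fx"],r["fy"],r["cx"],r["cy"],np.round(r["eye"],4).tolist(),np.round(r["rotation"],4).tolist())
    for l in ("box","lid_hinge","lid_edge","thumb_rear","lid","bolt","basins","amber","tin","carton","brush","spindle","trap_nut"):
        print(l,[(np.round(d["at"],1).tolist(),round(d["conf"],2)) for d in place_of(c,l)[:2]] if l not in("lid","bolt") else "")
E
```

```text
pics
0.0 [ 0.16097976 -0.49926786  0.2260385 ] [-3.14002939e+00 -2.36760705e-04  3.11757628e-01] 0.09149559326453759
scene 353.0260212613167 353.0260212613167 256.38844071795035 185.25265951999864 [1.0961, -0.2379, 0.8874] [-2.4566, 0.0021, 0.9327]
box []
lid_hinge [([184.5, 225.7], 0.62)]
lid_edge [([155.3, 196.8], 0.73)]
thumb_rear [([152.3, 197.5], 0.69), ([216.7, 153.0], 0.62)]
lid 
bolt 
basins [([124.0, 304.8], 0.59), ([182.8, 222.9], 0.36)]
amber [([180.4, 229.8], 0.74), ([125.9, 302.3], 0.21)]
tin [([256.4, 248.7], 0.98), ([196.8, 164.5], 0.51)]
carton [([297.2, 215.4], 0.83)]
brush [([195.3, 163.1], 0.53)]
spindle [([263.5, 124.0], 0.83)]
trap_nut [([295.5, 150.8], 0.83)]
top 437.5562995553338 437.5562995553338 254.3644226788822 198.16430743850597 [0.3151, 0.1535, 1.3158] [-2.9125, -0.0052, -1.5433]
box [([221.2, 314.6], 0.7), ([255.0, 260.6], 0.38)]
lid_hinge [([218.5, 287.8], 0.86), ([222.9, 316.8], 0.7)]
lid_edge [([206.8, 319.1], 0.55)]
thumb_rear [([225.8, 364.6], 0.67)]
lid 
bolt 
basins [([273.3, 134.1], 0.74), ([172.5, 297.4], 0.35)]
amber [([253.7, 261.4], 0.94)]
tin [([204.1, 320.6], 0.68), ([173.6, 299.5], 0.64)]
carton [([160.7, 340.7], 0.85)]
brush [([280.3, 324.9], 0.64)]
spindle [([233.7, 394.4], 0.76)]
trap_nut [([172.3, 296.1], 0.74), ([227.5, 363.8], 0.65)]
```

View pics/scene0.png

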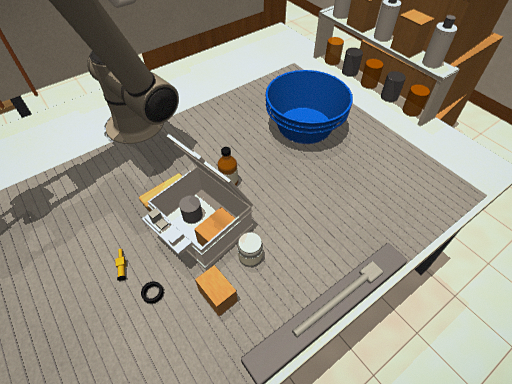

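View pics/top0.png

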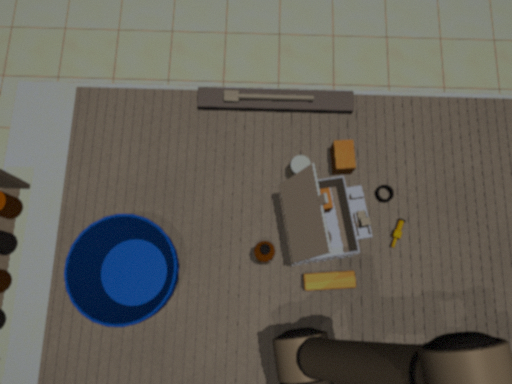

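Scene: the box is amid the picture (lid seen nearly edge-on, from (168,138) to (232,182)), with tin, carton, brush and amber bottle close around it. Top: lid outer face at cols 275–328, the ledge with bolt at cols 350–372. I'll enlarge both.

Run:
```python
import cv2
a=cv2.imread("pics/top0.png")[135:305,245:415]; b=cv2.imread("pics/scene0.png")[125:275,120:270]
cv2.imwrite("pics/topz.png",cv2.resize(a,(595,595),interpolation=cv2.INTER_CUBIC)) #3.5
cv2.imwrite("pics/scz.png",cv2.resize(b,(600,600),interpolation=cv2.INTER_CUBIC)) #4
```

```text
(no output)
```

View pics/topz.png

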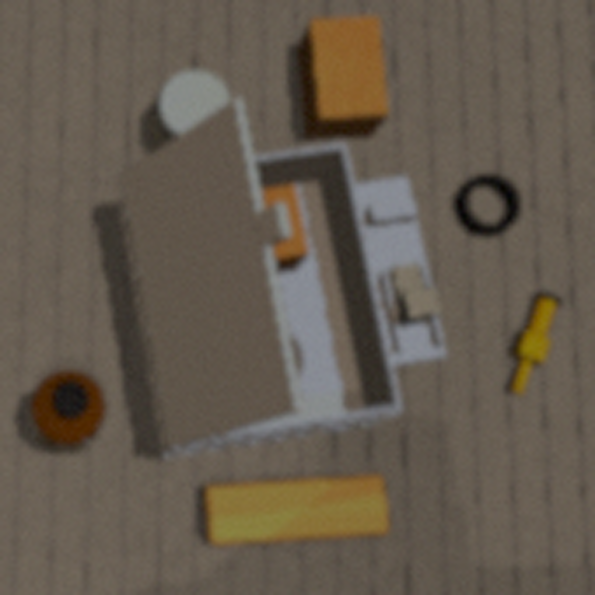

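View pics/scz.png

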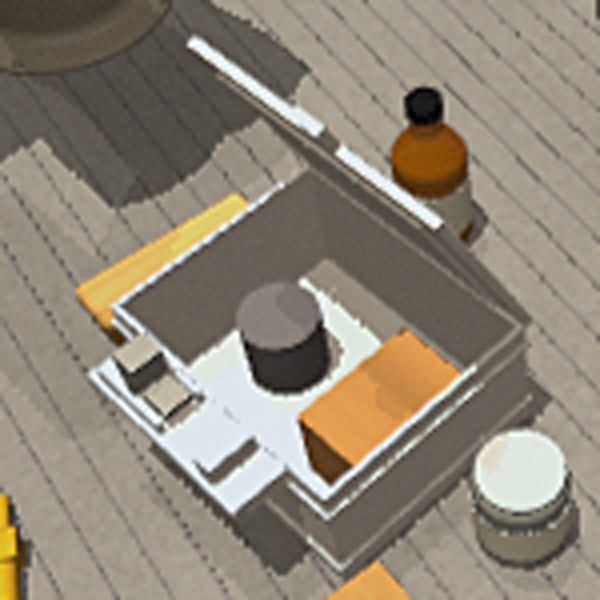

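Top crop: rim corners at (348,145), (402,410), (165,455); lid free edge from (238,98) to (298,412). Scene crop: rim corners (115,305), (325,500), (530,322); lid edge (190,42)–(440,224). The thumb is near (415,290) in the top crop. Next I fit the box pose and lid angle.

```bash
cat > h.py <<'E'
import numpy as np
from scipy.spatial.transform import Rotation as R
from scipy.optimize import least_squares
C={"scene":(353.026,256.388,185.253,[1.0961,-.2379,.8874],[-2.4566,.0021,.9327]),
"top":(437.556,254.364,198.164,[.3151,.1535,1.3158],[-2.9125,-.0052,-1.5433])}
def proj(c,P):
    f,cx,cy,e,r=C[c]; q=R.from_euler('xyz',r).as_matrix().T@(np.asarray(P)-e)
    return np.array([cx+f*q[0]/q[2],cy+f*q[1]/q[2]])
def box(p,b):
    c,s=np.cos(p[2]),np.sin(p[2]); b=np.asarray(b)/1000
    return np.array([p[0]+c*b[0]-s*b[1],p[1]+s*b[0]+c*b[1],b[2]])
def lid(a,l):  # lid-frame point -> box mm; opening turns -x up
    c,s=np.cos(a),np.sin(a); x,y,z=l
    return [90+c*x+s*z, y, 110-s*x+c*z]
E
python3 - <<'E'
from h import *
T=lambda u,v:(245+u/3.5,135+v/3.5)
S=lambda u,v:(120+u/4,125+v/4)
obs=[("top",T(348,145),(-90,-110,110),0),("top",T(402,410),(-90,110,110),0),
("top",T(165,455),(90,110,110),0),("top",T(298,412),(-180,112,8),1),("top",T(240,98),(-180,-112,4),1),
("scene",S(115,305),(-90,110,110),0),("scene",S(325,500),(-90,-110,110),0),("scene",S(530,322),(90,-110,110),0),
("scene",S(190,42),(-180,112,4),1),("scene",S(440,224),(-180,-112,4),1)]
f=lambda p:np.concatenate([proj(c,box(p,lid(p[3],b) if L else b))-uv for c,uv,b,L in obs])
r=least_squares(f,[.45,0,1.6,1.3],loss='soft_l1');print(r.x,np.round(r.fun.reshape(-1,2) if r.fun.size==20 else r.fun,1).tolist())
p=r.x
for n,b in dict(thumb=(-112,50,138)).items(): print(n,[proj(c,box(p,b)) for c in C])
for y in(30,50,70): print(y,(proj("top",box(p,(-112,y,138)))-[245,135])*3.5,(proj("scene",box(p,(-112,y,138)))-[120,125])*4)
for l in((0,0,0),(-180,0,8),(-180,112,8),(-180,-112,8)): print(l,box(p,lid(p[3],l)))
E
```

```text
[ 0.54363879 -0.02510166  1.75769658  1.14756967] [[-2.9, -0.3], [-2.1, -0.1], [1.4, -2.6], [-2.3, 0.1], [-2.1, 0.6], [-1.1, -0.0], [-0.1, -0.5], [-1.5, 0.6], [-0.4, 0.4], [-0.8, 1.1]]
thumb [array([152.04440945, 212.41283432]), array([363.44849293, 227.85241331])]
30 [409.08120863 299.97898059] [147.1811542  367.10073351]
50 [414.56972527 324.98344657] [128.1776378  349.65133729]
70 [420.09953938 350.17605464] [109.52990713 332.52863041]
(0, 0, 0) [0.52691553 0.06333099 0.11      ]
(-180, 0, 8) [ 0.53929681 -0.00214127  0.27740396]
(-180, 112, 8) [ 0.4292473  -0.02295244  0.27740396]
(-180, -112, 8) [0.64934632 0.0186699  0.27740396]
```

```bash
python3 -m inch '[[[0,0,-52,0.125],[0,0,-52,0],[38,-39,0,0],[39,-39,0,0],[39,-39,0,0],[39,-39,0,0],[39,-39,0,0],[39,-39,0,0],[39,-39,0,0],[39,-39,0,0]]]' 1 20
```

```text
time: 2.45
tool_pos: [0.4095, -0.1338, 0.331]
tool_rot: [3.141, -0.001, 0.187]
contact_force: [1.0, -0.8, 0.5]
opening: 0.0009
```

```bash
python3 -m inch '[[[39,-39,0,0],[39,-39,0,0],[38,-40,0,0],[38,-40,0,0],[0,0,0,0]]]'
python3 - <<'E'
from cell import *
import cv2
s=observe();print(s['tool_pos'],s['tool_rot'],s['contact_force'],s['opening'])
for c in("scene","top"): cv2.imwrite(f"pics/{c}1.png",read_camera(c)["img"])
from h import *
p=[.5436,-.0251,1.7577]; d=np.array(s['tool_pos'])-box(p,(0,0,0)); ca,sa=np.cos(p[2]),np.sin(p[2]); print("box mm",1000*(ca*d[0]+sa*d[1]),1000*(-sa*d[0]+ca*d[1]),1000*d[2])
a=cv2.imread("pics/top1.png")[120:290,230:400]; b=cv2.imread("pics/scene1.png")[65:265,110:310]
cv2.imwrite("pics/both1.png",np.hstack([cv2.resize(a,(400,400)),cv2.resize(b,(400,400))]))
E
```

```text
time: 3.08
tool_pos: [0.5317, 0.0515, 0.3298]
tool_rot: [-3.141, 0.001, 0.191]
contact_force: [0.1, -0.2, 0.7]
opening: 0.0005
[0.53170901 0.05154771 0.32978636] [-3.14071873e+00  7.86538797e-04  1.91431398e-01] [ 0.11634357 -0.21640723  0.66650544] 0.0004741464870590322
box mm 77.52238547613241 -2.5585803113606502 329.78635863825394
```

View pics/both1.png

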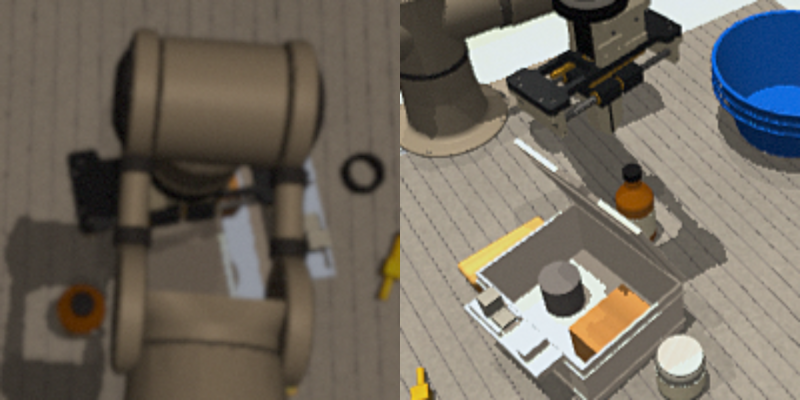

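The closed fingers are over the hinge side, behind the lid's edge (right half, around (605,125)), and clear of the bottle. I'll descend and feel for contact.

```bash
python3 -m inch '[[[0,0,25,0],[0,0,25,0],[0,0,18,0],[0,0,0,0],[0,6,0,0],[0,6,0,0],[0,6,0,0],[0,4,0,0]]]'
```

```text
time: 4.18
tool_pos: [0.5349, 0.0263, 0.2629]
tool_rot: [3.141, -0.0, 0.186]
contact_force: [0.9, -0.1, -0.8]
opening: 0.0002
```

```bash
python3 -m inch '[[[0,5,0,0],[0,5,0,0],[0,0,0,0]]]'
```

```text
time: 4.55
tool_pos: [0.5367, 0.0168, 0.2626]
tool_rot: [-3.142, 0.0, 0.186]
contact_force: [0.3, -0.5, 0.2]
opening: 0.0006
```

```bash
python3 -m inch '[[[0,5,2,0],[0,5,2,0],[0,0,0,0]]]'
```

```text
time: 4.92
tool_pos: [0.5386, 0.0068, 0.2584]
tool_rot: [3.141, 0.0, 0.186]
contact_force: [-0.5, -0.9, 0.3]
opening: 0.0008
```

```bash
python3 -m inch '[[[0,6,3,0],[0,6,3,0],[0,0,0,0]]]'
```

```text
time: 5.3
tool_pos: [0.5408, -0.0053, 0.2523]
tool_rot: [3.141, 0.0, 0.186]
contact_force: [0.3, 0.8, -0.1]
opening: 0.0004
```

Run:
```python
from cell import *
import cv2
b=read_camera("scene")["img"][65:265,110:310]; cv2.imwrite("pics/s2.png",cv2.resize(b,(600,600),interpolation=cv2.INTER_CUBIC))
```

```text
(no output)
```

View pics/s2.png

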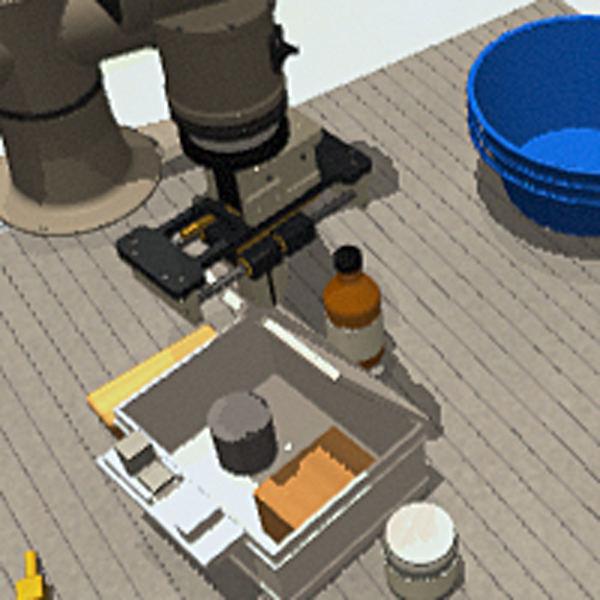

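The lid has started down: its edge corner moved from about (230,181) to (223,191) in the full image, roughly 1.0 rad. I'll continue along the arc.

```bash
python3 -m inch '[[[0,7,4.5,0],[0,7,4.5,0],[0,6,4.5,0],[0,6,5,0],[0,6,6,0],[0,6,6,0],[0,5,6.5,0],[0,5,6.5,0],[0,5,6.5,0],[0,0,0,0]]]'
```

```text
time: 6.6
tool_pos: [0.5502, -0.0569, 0.2018]
tool_rot: [-3.141, 0.002, 0.186]
contact_force: [0.3, 1.0, 1.3]
opening: 0.0005
```

```bash
python3 -m inch '[[[0,4,7,0],[0,4,7,0],[0,4,7,0],[0,3,7,0],[0,3,7,0],[0,3,7,0],[0,2,7,0],[0,2,7,0],[0,1,6,0],[0,0,0,0]]]'
python3 - <<'E'
from h import *
from cell import *
import cv2
b=read_camera("scene")["img"][105:275,100:270]; cv2.imwrite("pics/s3.png",cv2.resize(b,(600,600),interpolation=cv2.INTER_CUBIC))
E
```

```text
time: 7.85
tool_pos: [0.555, -0.0823, 0.1401]
tool_rot: [-3.141, 0.001, 0.187]
contact_force: [-1.0, -0.6, 0.6]
opening: 0.0004
```

View pics/s3.png

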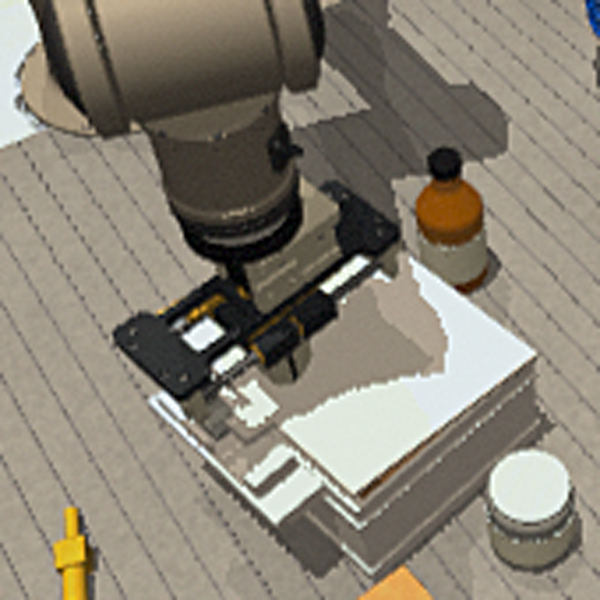

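The lid is nearly shut, with a small gap at its free edge around (370,490) and nothing disturbed. I'll press straight down slowly and watch the force.

```bash
python3 -m inch '[[[0,0,4,0],[0,0,4,0],[0,0,4,0],[0,0,3,0],[0,0,3,0],[0,0,2,0],[0,0,0,0]]]'
```

```text
time: 8.78
tool_pos: [0.5555, -0.0823, 0.1221]
tool_rot: [3.141, -0.001, 0.187]
contact_force: [-3.8, 0.4, 11.9]
opening: 0.0007
```

```bash
python3 -m inch '[[[0,0,1.5,0],[0,0,1,0],[0,0,1,0],[0,0,0,0]]]'
```

```text
time: 9.28
tool_pos: [0.5556, -0.0823, 0.1218]
tool_rot: [3.14, -0.003, 0.187]
contact_force: [-11.8, 2.0, 33.3]
opening: 0.0004
```

Solid resistance at z≈0.122, so the lid is on its stop. I'll lift off, move back behind the thumb piece at height, and look.

```bash
python3 -m inch '[[[0,0,-15,0],[0,0,-30,0],[0,0,-35,0],[-25,18,0,0],[-25,18,0,0],[-26,18,0,0],[0,0,0,0]]]'
python3 - <<'E'
from h import *
from cell import *
import cv2
s=observe(); print(s['tool_pos'],s['tool_rot'],s['contact_force'])
w=read_camera("wrist"); cv2.imwrite("pics/w4.png",w["img"]); b=read_camera("scene")["img"]; read_camera("top")
for c in("wrist","scene","top"):
  for l in("thumb_rear","lid_edge","lid_hinge"): print(c,l,[(np.round(d["at"],1).tolist(),round(d["conf"],2)) for d in place_of(c,l)[:2]])
print(w['fx'],w['cx'],w['cy'],np.round(w["T_tool_cam"],4).tolist())
b=cv2.resize(b[125:275,110:260],(400,400),interpolation=cv2.INTER_CUBIC)
v=np.zeros((400,800,3),np.uint8); v[:300,:400]=cv2.resize(w["img"],(400,300)); v[:,400:]=b; cv2.imwrite("pics/v4.png",v)
E
```

```text
time: 10.15
tool_pos: [0.4896, -0.1502, 0.1971]
tool_rot: [-3.141, 0.001, 0.184]
contact_force: [-0.1, -0.3, 0.6]
opening: 0.0006
[ 0.48961555 -0.15023185  0.19706683] [-3.14102691e+00  8.58328503e-04  1.84362917e-01] [-0.05842206 -0.28461486  0.56675851]
wrist thumb_rear [([164.2, 255.9], 0.86)]
wrist lid_edge [([95.1, 223.5], 0.72)]
wrist lid_hinge [([37.7, 368.0], 0.7)]
scene thumb_rear [([216.2, 152.2], 0.72), ([263.6, 122.8], 0.52)]
scene lid_edge [([218.2, 168.6], 0.56)]
scene lid_hinge [([184.6, 224.3], 0.6)]
top thumb_rear [([221.1, 288.8], 0.69), ([227.2, 364.7], 0.63)]
top lid_edge [([214.0, 353.4], 0.69)]
top lid_hinge [([218.0, 287.6], 0.88)]
314.6986286708813 253.28804326502376 191.80937060422488 [[0.0003, -0.9639, -0.2661, 0.0714], [1.0, 0.0005, -0.0007, -0.0006], [0.0008, -0.2661, 0.9639, -0.1577], [0.0, 0.0, 0.0, 1.0]]
```

View pics/v4.png

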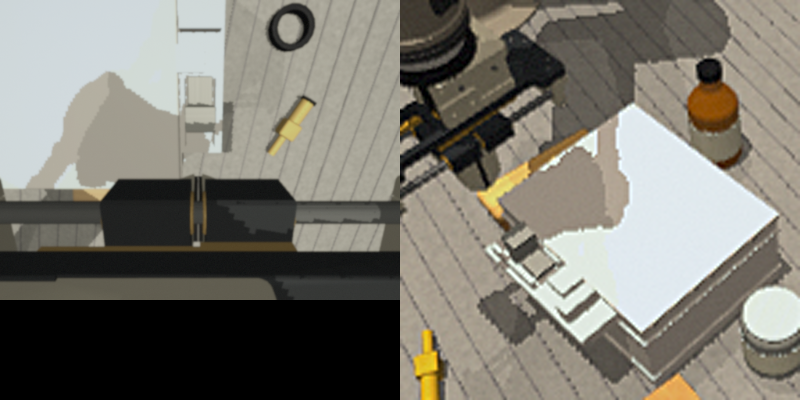

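Lid lies flat and shut on the box. The wrist view shows the thumb piece ahead of the fingers at (256,164) full scale, laterally aligned. I'll compute its position.

Run:
```python
from h import *
T=np.array([[0.0003,-0.9639,-0.2661,0.0714],[1,.0005,-.0007,-.0006],[.0008,-.2661,.9639,-.1577]])
h=.1971-.138
for n,(r,c) in dict(net=(164.2,255.9)).items():
    d=T[:,:3]@[(c-253.29)/314.7,(r-191.8)/314.7,1]; o=T[:,3]; k=(h-o[2])/d[2]; print(n,1000*(o+k*d))
for z in (.138,):
  for c,(r,cc) in dict(scene=(216.2,152.2),top=(227.2,364.7)).items():
    f,cx,cy,e,ro=C[c]; d=R.from_euler('xyz',ro).as_matrix()@[(cc-cx)/f,(r-cy)/f,1]; k=(z-e[2])/d[2]; P=np.array(e)+k*d
    w=P-[.4896,-.1502,.1971]; print(c,P, 1000*(.983*w[0]+.184*w[1]),1000*(.184*w[0]-.983*w[1]))
```

```text
net [31.52899197  1.05793649 59.1       ]
scene [ 0.52633473 -0.14936941  0.138     ] 36.263065131179246 5.942717408186519
top [ 0.51721714 -0.14790847  0.138     ] 27.569294115996016 2.8289764647086626
```

```bash
python3 -m inch '[[[0,2,25,0],[0,0,25,0],[0,0,12,0],[0,0,3,0],[0,0,0,0]]]'
```

```text
time: 11.38
tool_pos: [0.4915, -0.1515, 0.1327]
tool_rot: [3.141, -0.001, 0.187]
contact_force: [0.0, -0.4, 0.6]
opening: 0.0005
```

```bash
python3 -m inch '[[[5,0,0,0],[5,0,0,0],[5,0,0,0],[5,0,0,0],[5,0,0,0],[5,0,0,0],[5,0,0,0],[0,0,0,0]]]'
```

```text
time: 12.38
tool_pos: [0.526, -0.1447, 0.1321]
tool_rot: [3.141, -0.001, 0.187]
contact_force: [-0.4, -0.6, 0.1]
opening: 0.0004
```

```bash
python3 -m inch '[[[4,0,0,0],[4,0,0,0],[4,0,0,0],[3,0,0,0],[0,0,0,0]]]'
```

```text
time: 13.0
tool_pos: [0.5407, -0.142, 0.1322]
tool_rot: [3.141, -0.001, 0.187]
contact_force: [-0.5, -1.0, 0.5]
opening: 0.0007
```

Travelled 50 mm so far; continuing until the stop is felt.

```bash
python3 -m inch '[[[2,0,0,0],[2,0,0,0],[2,0,0,0],[2,0,0,0],[0,0,0,0]]]'
```

```text
time: 13.62
tool_pos: [0.5451, -0.1411, 0.1322]
tool_rot: [-3.141, 0.007, 0.187]
contact_force: [-14.7, -3.6, 7.5]
opening: 0.0005
```

```bash
python3 -m inch '[[[1.5,0,0,0],[1.5,0,0,0],[0,0,0,0]]]'
```

```text
time: 14.0
tool_pos: [0.5452, -0.1411, 0.1322]
tool_rot: [-3.14, 0.013, 0.187]
contact_force: [-26.0, -5.3, 13.3]
opening: 0.0006
```

Hard stop at 26 N. Backing off, lifting, and checking.

```bash
python3 -m inch '[[[-10,0,0,0],[-25,0,0,0],[-25,0,-10,0],[0,0,-50,0],[-30,0,-30,0],[0,0,0,0]]]'
python3 - <<'E'
from h import *
from cell import *
import cv2
s=observe(); print(s['tool_pos'],s['contact_force'])
w=read_camera("wrist")["img"]; b=read_camera("scene")["img"]; read_camera("top")
for c in("wrist","scene","top"): print(c,[(np.round(d["at"],1).tolist(),round(d["conf"],2)) for d in place_of(c,"thumb_rear")[:2]])
b=cv2.resize(b[185:245,130:190],(400,400),interpolation=cv2.INTER_CUBIC)
v=np.zeros((400,800,3),np.uint8); v[:,:400]=cv2.resize(w[20:200,160:340],(400,400),interpolation=cv2.INTER_CUBIC); v[:,400:]=b; cv2.imwrite("pics/v5.png",v)
E
```

```text
time: 14.75
tool_pos: [0.4633, -0.1574, 0.2248]
tool_rot: [3.138, -0.005, 0.186]
contact_force: [-0.1, 0.5, 0.1]
opening: 0.0003
[ 0.46325053 -0.15741023  0.22483461] [-0.11974755  0.52874938  0.13914048]
wrist [([71.4, 253.5], 0.65)]
scene [([224.5, 202.9], 0.68)]
top [([214.1, 363.9], 0.51)]
```

View pics/v5.png

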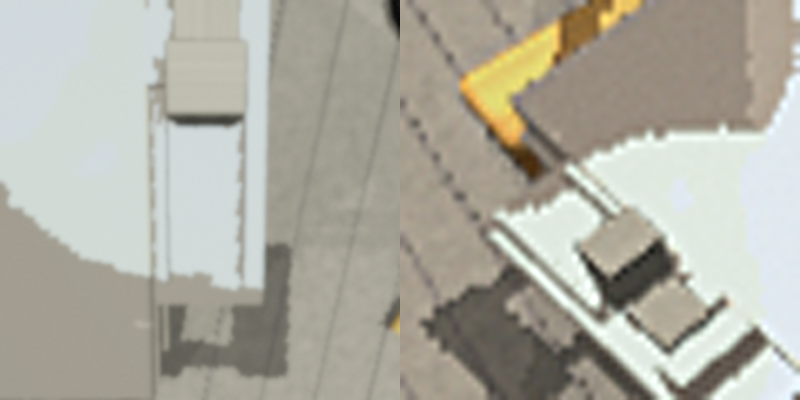

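The thumb moved about 35 mm in both cameras. As the starting travel is unknown, I'll take a closer look at the tongue against the stop block.

```bash
python3 -m inch '[[[25,0,0,0],[20,0,0,0],[0,0,0,0],[0,0,0,0]]]'
python3 - <<'E'
from h import *
from cell import *
import cv2
w=read_camera("wrist")["img"]; 
print([(np.round(d["at"],1).tolist(),round(d["conf"],2)) for d in place_of("wrist","thumb_rear")[:2]])
cv2.imwrite("pics/v6.png",cv2.resize(w[50:200,180:330],(600,600),interpolation=cv2.INTER_CUBIC))
E
```

```text
time: 15.55
tool_pos: [0.5063, -0.1482, 0.2215]
tool_rot: [-3.141, 0.002, 0.187]
contact_force: [-0.0, 0.4, -0.4]
opening: 0.0002
[([135.0, 252.4], 0.68)]
```

View pics/v6.png

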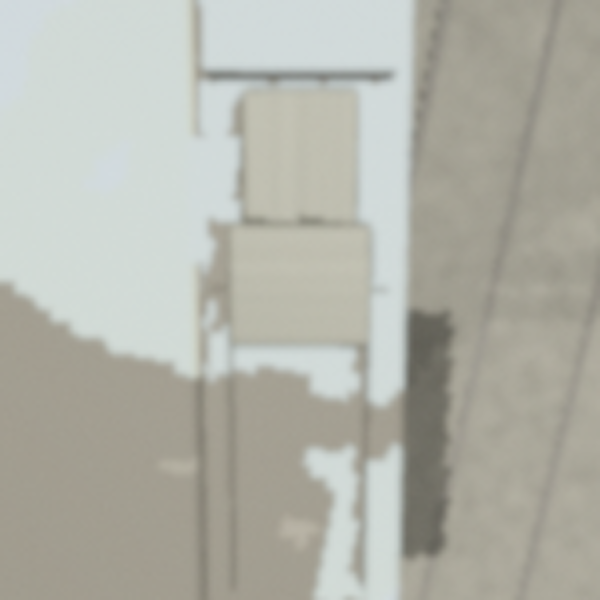

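The tongue tip (row 88) sits close to the dark line of the stop block (row 75). I'll compare with the earlier wrist picture to get the geometry, and press again firmly to confirm.

Run:
```python
import cv2
w=cv2.imread("pics/w4.png"); cv2.imwrite("pics/w4z.png",cv2.resize(w[20:200,200:320],(400,600),interpolation=cv2.INTER_CUBIC))
```

```text
(no output)
```

View pics/w4z.png

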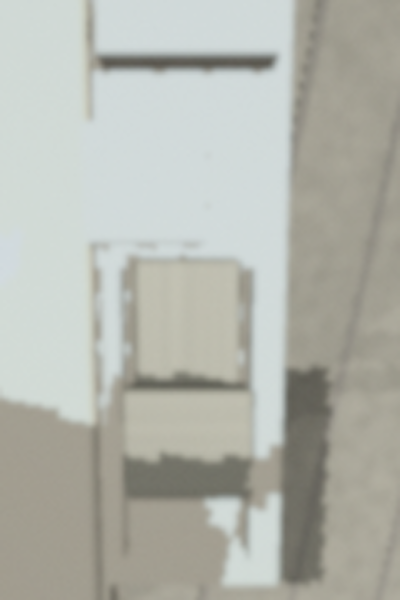

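Run:
```python
import numpy as np
T=np.array([[0.0003,-0.9639,-0.2661,0.0714],[1,.0005,-.0007,-.0006],[.0008,-.2661,.9639,-.1577]])
def X(r,tz,z):
    d=T[:,:3]@[0,(r-191.8)/314.7,1]; return 1000*(T[0,3]+(tz-z-T[2,3])/d[2]*d[0])
for n,tz,f0,f1,t,off in (("w4",.1971,36.5,40.4,97.4,0),("v6",.2215,67.5,69.7,71.8,1000*(.0167*.983+.002*.184))):
    print(n,"face top",X(f0,tz,.127)+off,"face bottom(.11)",X(f1,tz,.11)+off,"tip@.1275",X(t,tz,.1275)+off)
import cv2
w=cv2.imread("pics/w4.png"); print(w[30:45,255].mean(1).round(),w[92:102,255].mean(1).round())
```

```text
w4 face top 114.98980581298937 face bottom(.11) 115.70618301764354 tip@.1275 76.41747714030942
v6 face top 115.22545153558298 face bottom(.11) 115.39869123353253 tip@.1275 112.15232078702644
[214. 215. 214. 214. 209. 192. 156. 113.  92.  98. 141. 187. 209. 214.
 214.] [201. 195. 203. 207. 194. 174. 170. 180. 184. 186.]
```

The gap from tongue to stop block shrank from 38.7 to about 3 mm (35.7 mm of travel). This fits a bolt that started at about 4 mm and is now home, but it isn't conclusive. I'll push once more to check it is really on its stop.

```bash
python3 -m inch '[[[0,0,30,0],[0,0,35,0],[0,0,18,0],[0,0,5,0],[10,0,0,0],[10,0,0,0],[8,0,0,0],[5,0,0,0],[2,0,0,0],[0,0,0,0]]]'
```

```text
time: 16.9
tool_pos: [0.5412, -0.1418, 0.1342]
tool_rot: [-3.142, 0.0, 0.187]
contact_force: [-0.2, 0.5, -0.0]
opening: 0.0003
```

```bash
python3 -m inch '[[[2,0,0,0],[2,0,0,0],[2,0,0,0],[0,0,0,0]]]'
```

```text
time: 17.4
tool_pos: [0.545, -0.1412, 0.1343]
tool_rot: [-3.141, 0.005, 0.187]
contact_force: [-9.5, -1.9, 5.2]
opening: 0.0005
```

```bash
python3 -m inch '[[[2,0,0,0],[2,0,0,0],[2,0,0,0],[0,0,0,0]]]'
```

```text
time: 17.9
tool_pos: [0.5453, -0.1411, 0.1343]
tool_rot: [-3.14, 0.017, 0.187]
contact_force: [-31.4, -7.0, 18.4]
opening: 0.0007
```

Same rigid stop at 31 N, so the bolt is home. The lid stop read 0.122 rather than 0.118, so I'll probe lid height near the free edge and near the hinge to confirm it lies level.

```bash
python3 -m inch '[[[-15,0,0,0],[-10,0,-20,0],[0,0,-25,0],[0,-30,0,0],[0,-22,0,0],[0,0,25,0],[0,0,22,0],[0,0,5,0],[0,0,4,0],[0,0,0,0]]]'
```

```text
time: 19.15
tool_pos: [0.5191, -0.0932, 0.1237]
tool_rot: [3.141, -0.001, 0.187]
contact_force: [0.8, -0.2, 0.3]
opening: 0.0004
```

```bash
python3 -m inch '[[[0,0,2,0],[0,0,1,0],[0,0,0,0]]]'
```

```text
time: 19.52
tool_pos: [0.5194, -0.0934, 0.1221]
tool_rot: [3.14, -0.002, 0.187]
contact_force: [-3.6, 1.2, 10.8]
opening: 0.0005
```

```bash
python3 -m inch '[[[0,0,-10,0],[0,-30,0,0],[0,-35,0,0],[0,-35,0,0],[0,0,7,0],[0,0,2,0],[0,0,2,0],[0,0,0,0]]]'
```

```text
time: 20.52
tool_pos: [0.5003, 0.0056, 0.122]
tool_rot: [-3.14, -0.002, 0.186]
contact_force: [-9.5, 9.3, 26.6]
opening: 0.0003
```

The reading is the same (0.122) 100 mm closer to the hinge, so the lid is level and fully shut. I'll lift clear and do the last check.

```bash
python3 -m inch '[[[0,0,-15,0],[0,0,-40,0],[0,0,-50,0],[-40,20,0,0],[-40,20,0,0],[0,0,0,0]]]'
python3 - <<'E'
from h import *
from cell import *
import cv2
b=read_camera("scene")["img"]; cv2.imwrite("pics/end.png",b[60:320,80:380])
for l in("tin","carton","spindle","trap_nut","amber","brush","basins","thumb_rear"): print(l,[(np.round(d["at"],1).tolist(),round(d["conf"],2)) for d in place_of("scene",l)[:1]])
E
```

```text
time: 21.28
tool_pos: [0.4276, -0.0511, 0.2245]
tool_rot: [3.141, 0.0, 0.183]
contact_force: [0.1, 0.5, 0.2]
opening: 0.0003
tin [([258.0, 247.7], 0.65)]
carton [([293.9, 216.3], 0.76)]
spindle [([258.4, 123.2], 0.78)]
trap_nut [([292.3, 153.2], 0.85)]
amber [([180.4, 228.6], 0.59)]
brush [([196.4, 163.8], 0.79)]
basins [([123.4, 306.6], 0.94)]
thumb_rear [([223.4, 163.0], 0.52)]
```

View pics/end.png

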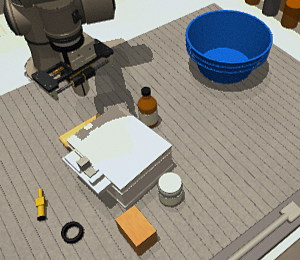

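The lid is flat, the bolt is forward at (85,162), the bystanders are in place, and the robot is clear.

```bash
python3 -c "
from cell import *
print(hand_in())"
```

```text
the job is handed in; nothing more can be done
None
```

I pushed the lid shut slowly from outside with closed fingertips, then pushed the bolt home from behind its thumb piece, and handed the job in at about 21 s.

- **Lid:** the fingertips stopped at the same height (0.122 m) near the free edge and near the hinge, so it lies level. I had expected 0.118 m. I took the 4 mm as a height offset because it was the same at both points.
- **Bolt:** it moved about 36 mm and met the same hard stop twice, the second time at about 31 N. In the wrist picture about 3 mm still shows between the tongue and the stop block. I judged it home from the rigid stop and because its starting travel can be up to 6 mm; the picture alone did not settle it.
- **Surroundings:** the bystanders' positions in the scene picture agree with the start within the detector's scatter (up to 5 pixels, for the spindle). No force I read passed 40 N, and the arm was clear of everything at the end.

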